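# Sift the steel mixing balls out of the tipping dispenser

### The job

Get all three small steel paint-mixing balls out of the clear tipping dispenser into its wooden tray, while the bigger green glass marble stays inside. First, with the canister upright, swing the long tray about its post until it is fully home against its stop under the outlet, and turn the yellow cap by pushing its lugs until the middle-sized opening sits over the outlet (red lug pointing straight away from the tray post). Then tip the canister fully over by its bar, rocking it if a ball hangs back, let it return upright and let go; leave the glue bottle, the white pot and the brush where they are.

Things in the scene. Friction and masses are not known exactly. Their poses are not given: they have to be found in the camera images.
- stand: Fixed dispenser: blue base plate 190 x 345 x 8 mm. Origin on the table under the upright canister's centre; z up, pours towards -y, +x roughly away from the robot. Canister pivot axis parallel to x, 140 mm up, above the origin, carried by one post at x = 58 to 78 mm (36 wide in y, top 158 mm up). Steel post that carries the tray at (0, -240) mm, top 72 mm up.
- hopper (a joint): Tip angle (rad) of the clear canister (dia 106; upright it spans 94 to 204 mm above the table): 0 upright (stop), grows as its top goes over to the stand's -y, 2.4 fully tipped (stop). A damped spring returns it upright: 2 to 4 N at the bar to start, about 8 N to hold it over. Empties best beyond 2.1. Now and then a steel ball hangs back until the canister is rocked (about 1 rad back, then over again).
- canister_mid (a point): Centre of the canister's inside (95 mm deep, dia 96; moves with it): on its axis, 10 mm above the pivot axis when upright. Inside, a ramp leads to a groove along the -y wall that ends at the outlet: a wide opening in the black lid under the cap, on the -y side.
- bar_mid (a point): Middle of the free, 65 mm long part of the steel tipping bar: round, dia 10, horizontal, parallel to the stand's x, rigid with the canister, on the robot's side. With the canister upright it is at stand (-118, 31, 224.5) mm: 90 mm from the pivot axis, leaning 20 degrees back towards +y. It follows that 90 mm arc over the top towards -y and down as the canister tips.
- cap (a joint): Angle (rad) of the yellow cap (dia 112, 5 thick) about the canister's axis, anticlockwise from above: 0 = middle opening (20 mm deep radially, passes steel balls only) over the outlet; 0.15 off still works. At 2.1 the big opening (43 mm, passes all) is there; the narrow one (7 mm) passes none. Stops at -0.7 and 3.4; starts at 1.2 to 2.6. Stiff (about 2 N at a lug), stays where left.
- cap_top (a point): Centre of the cap's upper face, 209.5 mm above the table when the canister is upright.
- red_lug (a point): Centre of the cap's red lug. Three upright round lugs, dia 10, 24 mm tall (top 233.5 mm above the table), stand 44 mm from the cap's axis, 120 degrees apart: one red, two blue. The red one is opposite the middle opening: at cap angle 0 it points to the stand's +y, at angle q it is turned q anticlockwise from there.
- tray (a joint): Swing angle of the wooden tray about its vertical post in rad: 0 fully home against its stop, under the outlet and along the stand's y axis; grows as the free end swings towards the stand's -x (the robot), up to 0.8. Stiff (about 0.5 N at the free end), stays where it is left.
- tray_in (a point): Centre of the tray's inner floor, 16 mm above the table. Tray: outer 80 wide x 250 long, walls 4 mm thick, underside 12 mm and rim 52 mm above the table; its length is along y of this point, its centre 145 mm from the post axis.
- tray_side (a point): Point on the upper part of the tray's outer long wall on its -x side (40 mm from the tray's centre line, 180 mm from the post axis, 40 mm above the table): push here towards the stand's +x to swing the tray home.
- steel1_center (a point): Centre of a steel ball, diameter 14 mm, 11 g, loose, starts inside the canister.
- steel2_center (a point): Centre of another such steel ball.
- steel3_center (a point): Centre of the third steel ball.
- marble_center (a point): Centre of the green glass marble, diameter 24 mm, 18 g, loose inside the canister; must stay there.
- glue: Bystander: white glue bottle, diameter 60, 170 mm tall, standing on the table; origin at the centre of its underside.
- pot: Bystander: white plastic pot, diameter 84, 50 mm tall; origin at the centre of its underside.
- brush: Bystander: paint brush 200 mm long lying on the table; origin under its middle.

How it is judged:
By the outcome, as a careful person would: the job done as asked, in the order asked, and still so for the second after the job is handed in, with the robot touching nothing.
It also fails if it takes over 72 s, if anything falls off the work surface, if the arm or the gripper's body presses on something with over 40 N, if the wrist force passes 120 N, or if a joint passes its speed limit or range.

### The arm

A 6-joint arm with a two-finger parallel gripper is mounted at the origin on the work surface. World frame = base frame: x ahead of the robot, y to its left, z up, the work surface at z = 0. Lengths are in mm, angles in rad, forces in N, time in s.
With the tool pointing down it reaches from about 350 to 975 mm from the base axis. Payload 17.4 kg.
Tool frame: the origin (TCP) lies on the mounting face of the last link; the fingertips stand 173 mm ahead of it and the grasp point (between the pads) lies 155 mm ahead of it; z points along the fingers, y is the line along which they close (so a half turn about z gives the same grasp; the last joint's range is limited). The gripper opens to 85 mm and grips with 20 to 120 N. Pads are 22 mm wide; open, the fingers measure 114 mm over their backs; the gripper's body (76 mm by 85 mm) begins 54 mm behind the grasp point. The pads swing forward as they close: fully open they stand 13 mm farther back than shut.
Start: joints at [-1.373, 0.116, 1.442, -0, 1.584, -0.038], TCP at [157.684, -656.331, 404.703] pointing down, gripper open.
Joint ranges: [-2.83, 2.83], [-0.83, 2.19], [0.07, 2.5], [-1.14, 4.28], [0.01, 3], [-2.97, 2.97]. Speed limits (rad/s): [1.89, 1.89, 2.22, 3.14, 3.14, 3.14].

### API

Orientations are given as [roll, pitch, yaw] about the fixed x, y, z axes, in that order (R = Rz(yaw) Ry(pitch) Rx(roll)).
In Python, from rig import ctrl, get_image gives the robot as it stands.
- The arm moves only by the tool carry_out, never from a script. Its argument "commands" is a list that holds one entry, the list of rows, each a list of 7 numbers: the turn, a rotation vector about the world's x, y, z in rad, then the shift along the world's x, y, z in m, then the opening, from -1 (shut) to 1 (fully open). A call has 1 to 10 rows; each row shifts and turns the commanded pose from where the row before left it; what a row does not reach is not made up. A row lasts 1/12 s, in which the tool goes at most 41.7 mm and 7.16 degrees, less where a joint would pass 70% of its speed; a pose out of reach is approached as far as the arm can. A call is refused whole if a number of a shift passes 0.0417 or a number of a turn 0.125, either way. A call with a gripper value outside its range is refused whole. The fingers move at their own pace and stop on an object; "newtons" is the grip in N (left out, the last holds). Time passes only in rows, so rows that do not move let the fingers close. It gives the time, the measured TCP pose, the force, the opening and the grip force at its end, in the units of the state.
- ctrl.read_state(): the state, without advancing time (a new reading comes with each control period).
- get_image(name): name is "side" or "top"; returns a dict with "img" (384x512x3 uint8, red, green, blue), "z_map" (384x512 float32, mm along the optical axis (not along the pixel's ray), 0 where there is no reading), "K" (3x3 intrinsics, pixels), "D" ([k1, k2, p1, p2, k3] as OpenCV has them; the pictures are not rectified), "origin" and "attitude" of the camera in the world. Camera axes: x right, y down, z forward; pixel columns grow to the right and rows downward; lengths in mm; the calibration is good to about 2 mm. A picture is of the moment at which its call begins.
- ctrl.finish_job(): hands the job in; it is judged then, once.
The state is a dict: "t": time; "joint_positions": joint angles; "qvel": joint speeds; "joint_efforts": joint torques, N m; "eef_pos": TCP position; "ee_rot": TCP orientation; "wrist_force": force on the tool from outside, world axes, zero at the start; "wrist_torque": the same for the moment, N m; "opening": finger opening in mm; "finger_force": force on a finger pad.
Only numpy, scipy, OpenCV 4.12 (cv2) and the standard library are available. Lean on these libraries where they do the work, as an engineer would, in place of code of your own. Each camera call takes 0.05 s, during which the arm holds its last target. There are 200 camera calls.

## Working session

There is one attempt and no reset: what is moved stays moved. The work goes in short steps, Python scripts to look and compute and a tool call to move; the robot and the scene stay as the last step left them, time stands still between calls to the robot, and variables do not carry over. Pictures are saved under pics/ and viewed, at most 10 in all, crops included, and the job is handed in when it is done.

Besides the shell and the picture viewer there is one more tool, called after "Request:" as name([rows], argument=value, ...), one row to a line, values as JSON. carry_out: Moves the arm, as the interface text tells. Its arguments: {"type":"object","properties":{"commands":{"type":"array"},"newtons":{"type":"number"}},"required":["commands"]}

```bash
mkdir -p pics; ls; cat > h.py <<'E'
import numpy as np, cv2
from scipy.spatial.transform import Rotation as R
from rig import ctrl, get_image
def rot(a):
    a=np.array(a,float)
    return a if a.shape==(3,3) else R.from_euler('xyz',a).as_matrix() if a.size==3 else R.from_quat(a).as_matrix()
def ray(c,uv):
    p=cv2.undistortPoints(np.array(uv,float).reshape(-1,1,2),c['K'],np.array(c['D'],float)).reshape(-1,2)
    d=np.c_[p,np.ones(len(p))]@rot(c['attitude']).T
    return np.array(c['origin'],float),d
def plane(c,uv,z):
    o,d=ray(c,uv); return o+d*((z-o[2])/d[:,2])[:,None]
def cloud(c):
    h,w=c['z_map'].shape; u,v=np.meshgrid(np.arange(w),np.arange(h))
    o,d=ray(c,np.c_[u.ravel(),v.ravel()]); P=o+d*c['z_map'].ravel()[:,None]
    return P.reshape(h,w,3)
def save(c,n): cv2.imwrite('pics/'+n,c['img'][:,:,::-1])
E
python3 - <<'E'
from h import *
for n in ('side','top'):
    c=get_image(n); save(c,n+'0.png'); print(n,c['origin'],c['attitude'],c['K'],c['D'])
    np.savez(n+'0.npz',**c)
print(ctrl.read_state())
E
```

```text
pics
side [ 538.38146879 -903.50702983 1089.82936069] [-2.36996437 -0.01537298 -0.01078323] [[482.30756593   0.         255.15852823]
 [  0.         482.30756593 195.6917288 ]
 [  0.           0.           1.        ]] [-0.20644888  0.          0.          0.          0.        ]
top [ 335.13233158   -6.88482086 1295.94361983] [-2.93817743 -0.00549177 -1.447618  ] [[440.3451336    0.         244.49302569]
 [  0.         440.3451336  189.74531437]
 [  0.           0.           1.        ]] [0.04242103 0.         0.         0.         0.        ]
{'t': 0.1, 'joint_positions': array([-1.37279240e+00,  1.16400328e-01,  1.44219239e+00,  2.74862988e-06,
        1.58402256e+00, -3.77963369e-02]), 'qvel': array([ 0.00015508, -0.00233299, -0.00247202, -0.00233025, -0.0019379 ,
        0.00136395]), 'joint_efforts': array([ 2.42809743e-03, -7.33662701e+01, -6.33789253e+01, -1.06699827e-04,
        5.28071818e-03, -3.48357025e-05]), 'eef_pos': array([ 157.68804326, -656.32121444,  404.06510187]), 'ee_rot': array([-3.14057086e+00, -4.13887814e-05,  2.35800277e-01]), 'wrist_force': array([-0.17088201,  0.65762974,  0.30061669]), 'wrist_torque': array([ 0.00186265, -0.05536351,  0.01660362]), 'finger_force': 0.0, 'opening': 85.23622050639362}
```

View pics/side0.png

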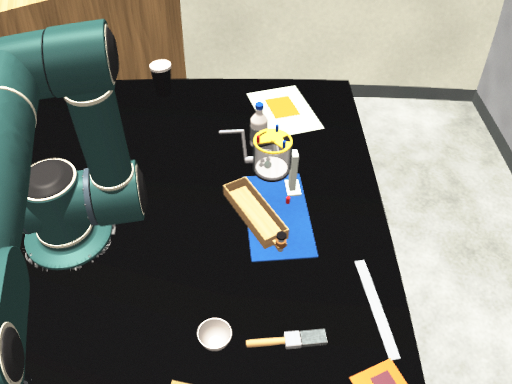

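View pics/top0.png

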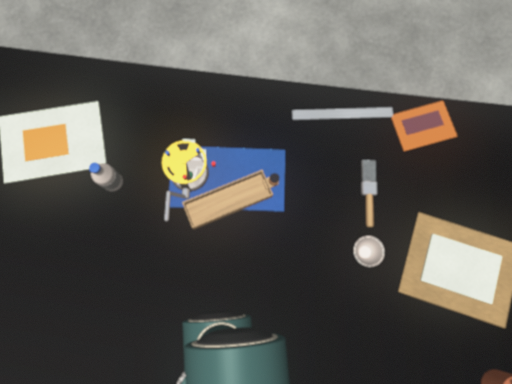

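Side view: canister at (272,150), bar (232,131), tray (255,212) swung towards the robot, tray post (281,240), glue just behind the canister (259,120). Top view: cap at (185,163), tray post (273,180), bar (168,205).

```bash
python3 - <<'E'
from h import *
T=dict(np.load('top0.npz'));S=dict(np.load('side0.npz'))
ims=[]
for c,(u,v,w,h) in ((S,(210,90,120,180)),(T,(80,120,220,120))):
    im=cv2.resize(c['img'][v:v+h,u:u+w,::-1],None,fx=3.2,fy=3.2,interpolation=cv2.INTER_CUBIC); ims.append(im)
H=max(i.shape[0] for i in ims)
out=np.hstack([cv2.copyMakeBorder(i,0,H-i.shape[0],0,0,cv2.BORDER_CONSTANT) for i in ims]); out=cv2.resize(out,(800,int(out.shape[0]*800/out.shape[1])))
cv2.imwrite('pics/crop1.png',out);print(out.shape)
def cen(m): 
    n,l,s,ce=cv2.connectedComponentsWithStats(m.astype(np.uint8)); return [(s[i].tolist(),ce[i].round(1).tolist()) for i in range(1,n) if s[i][4]>=4]
for n,c in (('T',T),('S',S)):
    hsv=cv2.cvtColor(c['img'],cv2.COLOR_RGB2HSV); h,s,v=[hsv[:,:,i].astype(int) for i in range(3)]
    P=cloud(c)
    blue=(h>100)&(h<125)&(s>150)&(v>60)
    print(n,'blue',cen(blue))
    yel=(h>22)&(h<35)&(s>140)&(v>120); print('yel',cen(yel))
    red=((h<5)|(h>174))&(s>150)&(v>80); print('red',cen(red))
    m=max([x for x in cen(blue)],key=lambda x:x[0][4])
    k=(blue)&(abs(P[:,:,2]-8)<15)
    pts=plane(c,np.argwhere(k)[:,::-1],8)[:,:2].astype(np.float32)
    r=cv2.minAreaRect(pts); print('rect',r)
    for nm,mm in (('yel',yel),('red',red)):
        for x in cen(mm):
            l,t,w,hh=x[0][:4]; q=P[t:t+hh,l:l+w][mm[t:t+hh,l:l+w]]; print(nm,x[1],np.median(q,0).round(1))
E
```

```text
(423, 800, 3)
T blue [([233, 149, 52, 62, 1359], [266.2, 171.2]), ([235, 158, 4, 3, 5], [236.6, 159.4]), ([92, 165, 4, 2, 5], [93.6, 165.4])]
yel [([161, 140, 39, 39, 354], [174.7, 154.9]), ([190, 152, 7, 6, 12], [193.6, 154.0]), ([181, 160, 10, 24, 49], [184.5, 171.9])]
red [([212, 162, 3, 4, 8], [213.0, 163.5])]
rect ((638.60546875, -10.457115173339844), (185.99948120117188, 167.97352600097656), 4.700544834136963)
yel [174.7, 154.9] [636.2 203.9 209.2]
yel [193.6, 154.0] [634.7 154.9 210.4]
yel [184.5, 171.9] [582.4 172.5 209.2]
red [213.0, 163.5] [662.1 120.9  30.9]
S blue [([256, 102, 7, 7, 41], [258.9, 105.3]), ([276, 125, 2, 6, 12], [276.5, 127.5]), ([283, 140, 3, 8, 14], [283.6, 143.4]), ([247, 173, 72, 89, 3010], [285.1, 223.7])]
yel [([266, 97, 33, 21, 409], [281.8, 106.9]), ([263, 131, 3, 3, 5], [264.2, 132.0]), ([260, 133, 3, 3, 4], [261.0, 134.0]), ([291, 137, 2, 9, 9], [291.8, 141.0]), ([270, 141, 12, 7, 12], [275.5, 143.4]), ([264, 142, 5, 1, 5], [266.0, 142.0]), ([259, 149, 20, 5, 22], [268.3, 152.0])]
red [([257, 136, 2, 6, 12], [257.5, 138.5]), ([286, 196, 4, 7, 16], [287.4, 199.4])]
rect ((631.7173461914062, 73.04048156738281), (192.06455993652344, 346.69549560546875), 4.9314351081848145)
yel [281.8, 106.9] [674.3 636.1   2.1]
yel [264.2, 132.0] [590.  214.7 207.1]
yel [261.0, 134.0] [581.  207.8 206.7]
yel [291.8, 141.0] [669.5 171.  209. ]
yel [275.5, 143.4] [622.1 166.2 207. ]
yel [266.0, 142.0] [594.7 169.5 207.9]
yel [268.3, 152.0] [598.9 124.1 206.6]
red [257.5, 138.5] [569.9 163.5 226.4]
red [287.4, 199.4] [665.  118.8  26.4]
```

View pics/crop1.png

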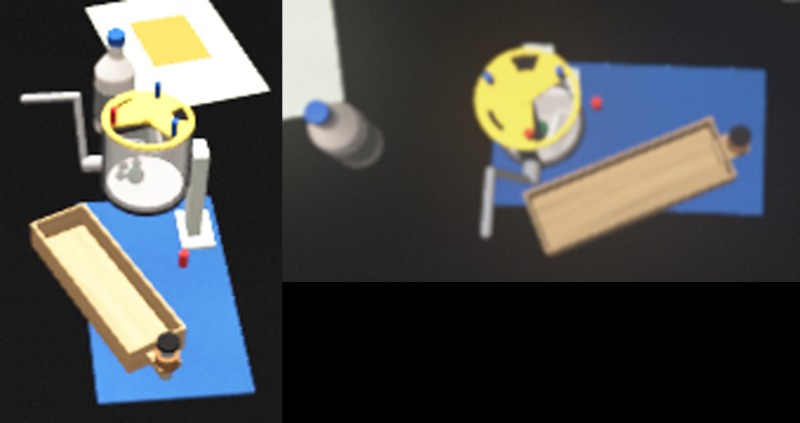

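```bash
python3 - <<'E'
from h import *
T=dict(np.load('top0.npz'));S=dict(np.load('side0.npz'))
for n,c,box in (('T',T,(155,135,60,60)),('S',S,(245,120,55,45))):
    hsv=cv2.cvtColor(c['img'],cv2.COLOR_RGB2HSV); h,s,v=[hsv[:,:,i].astype(int) for i in range(3)]
    m=(h>20)&(h<36)&(s>90)&(v>80)
    k=np.zeros_like(m); l,t,w,hh=box; k[t:t+hh,l:l+w]=m[t:t+hh,l:l+w]
    p=plane(c,np.argwhere(k)[:,::-1],209.5 )[:,:2].astype(np.float32)
    hull=cv2.convexHull(p); print(n,'circ',cv2.minEnclosingCircle(hull), cv2.fitEllipse(hull))
    P=cloud(c)
    # lugs
    q=P.reshape(-1,3); f=(q[:,2]>216)&(q[:,2]<245)&(np.hypot(q[:,0]-618,q[:,1]-170)<75)
    for i in np.flatnonzero(f)[::2][:40]: print(i%512,i//512,q[i].round(0),c['img'].reshape(-1,3)[i])
    # tray rim & post
    f=(q[:,2]>62)&(q[:,2]<80)&(np.hypot(q[:,0]-620,q[:,1]+60)<70); print('post',f.sum(),q[f].mean(0), q[f].min(0),q[f].max(0))
    wood=(q[:,2]>47)&(q[:,2]<57)&(abs(q[:,0]-560)<110)&(q[:,1]>-80)&(q[:,1]<150); r=q[wood][:,:2].astype(np.float32); print('tray',len(r),cv2.minAreaRect(r))
    # bar
    f=(q[:,2]>205)&(q[:,2]<240)&(q[:,0]<550)&(q[:,0]>430)&(abs(q[:,1]-190)<60); print('bar',f.sum(),np.median(q[f],0) if f.any() else 0,q[f].min(0),q[f].max(0))
    # glue
    f=(q[:,2]>40)&(q[:,2]<180)&(abs(q[:,1]-320)<75)&(abs(q[:,0]-580)<90); print('glue',f.sum(),q[f].min(0),q[f].max(0))
print(plane(S,[[257.5,138.5],[257.5,133.5],[276.5,127.5],[283.6,143.4]],221.5))
E
```

```text
T circ ((612.6710815429688, 178.3340301513672), 60.01761245727539) ((612.9675903320312, 178.8930206298828), (116.75042724609375, 119.50914764404297), 76.1121826171875)
196 148 [644. 148. 235.] [212 204 178]
198 148 [645. 143. 233.] [179 177 168]
197 149 [642. 145. 232.] [118 145 209]
199 149 [643. 140. 233.] [198 187 140]
196 150 [639. 147. 235.] [172 173 182]
198 150 [640. 142. 233.] [106 125 176]
166 151 [627. 222. 233.] [111 132 176]
168 151 [628. 216. 233.] [183 178 166]
197 151 [638. 145. 230.] [110 122 156]
199 151 [641. 141. 222.] [139 131 108]
166 152 [625. 221. 234.] [110 139 198]
168 152 [625. 216. 234.] [136 146 179]
197 152 [638. 146. 222.] [142 136 112]
199 152 [640. 141. 217.] [114 110  99]
167 153 [622. 218. 233.] [ 96 126 193]
169 153 [626. 215. 224.] [161 151 117]
167 154 [620. 218. 234.] [122 128 150]
169 154 [622. 214. 226.] [138 130  98]
168 155 [622. 218. 218.] [140 132  99]
182 160 [614. 181. 217.] [244 236 111]
184 174 [575. 168. 230.] [242 199  96]
184 175 [572. 168. 233.] [241 140  84]
182 176 [569. 172. 233.] [241 193  95]
184 176 [570. 167. 231.] [240 103  
[... 1894 characters left out ...]
647. 143. 219.] [229 209 122]
284 146 [645. 142. 216.] [ 30  60 115]
post 76 [635.10477917 -63.23013859  72.08647866] [622.45012923 -75.76416828  66.81995012] [647.85284427 -46.99813511  75.84960219]
tray 327 ((573.4717407226562, 45.42765808105469), (83.12849426269531, 281.7196960449219), 29.590200424194336)
bar 100 [506.84889171 195.63456493 226.81635302] [459.18105731 188.45774382 205.09160161] [534.25800379 205.04515151 234.51670541]
glue 140 [556.87104656 381.46866634  48.83881678] [604.42218519 394.94098489 125.94966943]
[[569.96523178 168.50596112 221.5       ]
 [570.29344956 191.39628268 221.5       ]
 [626.42287117 220.27141267 221.5       ]
 [643.34654147 147.35427838 221.5       ]]
```

Request:
carry_out([
  [[0,0,0.1245,0.0138,0.029,0,-1],[0,0,0.1245,0.0138,0.029,0,-1],[0,0,0.1245,0.0138,0.029,0,-1],[0,0,0.1245,0.0138,0.029,0,-1],[0,0,0.1245,0.0138,0.029,0,-1],[0,0,0.1245,0.0138,0.029,0,-1],[0,0,0.1245,0.0138,0.029,0,-1],[0,0,0.1245,0.0138,0.029,0,-1],[0,0,0.1245,0.0138,0.029,0,-1],[0,0,0.1245,0.0138,0.029,0,-1]],
], newtons=20)

```text
t: 0.93
eef_pos: [295.9, -364.8, 404.4]
ee_rot: [-3.141, -0.0, 1.487]
wrist_force: [0.3, -0.2, 0.1]
opening: 0.2
finger_force: 0.0
```

Request:
carry_out([
  [[0,0,0.1245,0.0138,0.029,0,-1],[0,0,0.1245,0.0138,0.029,0,-1],[0,0,0.1245,0.0138,0.029,0,-1],[0,0,0.1245,0.0138,0.029,0,-1],[0,0,0.1245,0.0138,0.029,0,-1],[0,0,0.1245,0.0138,0.029,0,-1],[0,0,0.1245,0.0138,0.029,0,-1],[0,0,0.1245,0.0138,0.029,0,-1],[0,0,0.1245,0.0138,0.029,0,-1],[0,0,0.1245,0.0138,0.029,0,-1]],
])

```text
t: 1.77
eef_pos: [433.9, -74.7, 404.6]
ee_rot: [3.142, 0.0, 2.732]
wrist_force: [0.4, -0.5, 0.6]
opening: -0.2
finger_force: 0.0
```

Request:
carry_out([
  [[0,0,0.1245,0.0138,0.029,0,-1],[0,0,0.1245,0.0138,0.029,0,-1],[0,0,0.1245,0.0138,0.029,0,-1],[0,0,0.1245,0.0138,0.029,0,-1],[0,0,0,0,0,0,-1]],
])

```text
t: 2.18
eef_pos: [490.1, 43.3, 404.0]
ee_rot: [3.14, -0.001, -3.048]
wrist_force: [-0.4, -1.2, 0.2]
opening: 0.3
finger_force: 0.0
```

Request:
carry_out([
  [[0,0,0,0,-0.001,-0.034,-1],[0,0,0,0,-0.001,-0.034,-1],[0,0,0,0,-0.001,-0.034,-1],[0,0,0,0,0,-0.034,-1],[0,0,0,0,0,-0.034,-1],[0,0,0,0,0,-0.033,-1],[0,0,0,0,0,0,-1]],
])

```text
t: 2.77
eef_pos: [486.9, 36.4, 195.5]
ee_rot: [3.141, -0.009, -3.06]
wrist_force: [-1.3, 0.5, -1.7]
opening: 0.6
finger_force: 0.0
```

Request:
carry_out([
  [[0,0,0,0.008,0.0007,0,-1],[0,0,0,0.008,0.0007,0,-1],[0,0,0,0.008,0.0007,0,-1],[0,0,0,0.008,0.0007,0,-1],[0,0,0,0.008,0.0007,0,-1],[0,0,0,0.008,0.0007,0,-1],[0,0,0,0.008,0.0007,0,-1],[0,0,0,0.008,0.0007,0,-1],[0,0,0,0.006,0.0005,0,-1],[0,0,0,0,0,0,-1]],
])

```text
t: 3.6
eef_pos: [559.9, 42.8, 201.7]
ee_rot: [-3.141, 0.0, -3.059]
wrist_force: [1.0, -0.1, 0.2]
opening: -0.1
finger_force: 0.0
```

Request:
carry_out([
  [[0,0,0,0.005,0.0004,0,-1],[0,0,0,0.003,0.0003,0,-1],[0,0,0,0,0,0,-1]],
])

```text
t: 3.85
eef_pos: [567.3, 43.5, 201.8]
ee_rot: [-3.142, 0.0, -3.059]
wrist_force: [0.6, 0.3, 0.6]
opening: -0.1
finger_force: 0.0
```

Request:
carry_out([
  [[0,0,0,0.004,0.0004,0,-1],[0,0,0,0,0,0,-1]],
])

```text
t: 4.02
eef_pos: [571.3, 43.9, 201.8]
ee_rot: [-3.142, 0.0, -3.059]
wrist_force: [0.2, 0.7, 1.1]
opening: -0.1
finger_force: 0.0
```

Request:
carry_out([
  [[0,0,0,0.003,0.0003,0,-1],[0,0,0,0,0,0,-1]],
])

```text
t: 4.18
eef_pos: [573.6, 44.2, 201.5]
ee_rot: [-3.142, -0.003, -3.059]
wrist_force: [-9.9, -0.2, 3.8]
opening: 0.1
finger_force: 4.8
```

```bash
cat >> h.py <<'E'
O=np.array([612.5,176.5]);Y=0.089
RS=np.array([[np.cos(Y),np.sin(Y)],[-np.sin(Y),np.cos(Y)]])
def stand(p): return (np.asarray(p)[...,:2]-O)@RS.T
def trayang():
    for n in ('top','side'):
        c=get_image(n); q=cloud(c).reshape(-1,3); rgb=c['img'].reshape(-1,3).astype(int); s=stand(q)
        w=(q[:,2]>44)&(q[:,2]<58)&(s[:,0]>-140)&(s[:,0]<55)&(s[:,1]<-10)&(s[:,1]>-225)&(rgb[:,0]>rgb[:,2]+25)
        print(n,w.sum(),cv2.minAreaRect(s[w].astype(np.float32)))
    return c
E
python3 - <<'E'
from h import *
c=trayang(); im=c['img'][90:270,210:330,::-1]; cv2.imwrite('pics/c2.png',cv2.resize(im,None,fx=3.3,fy=3.3,interpolation=cv2.INTER_CUBIC))
print(ctrl.read_state()['wrist_force'])
E
```

```text
top 8 ((-36.130516052246094, -212.373046875), (8.531102180480957, 6.058703899383545), 3.4488837718963623)
side 167 ((0.88775634765625, -115.9865951538086), (213.2550506591797, 81.28762817382812), 88.69871520996094)
[-7.95614062  0.01126312  3.01362833]
```

View pics/c2.png

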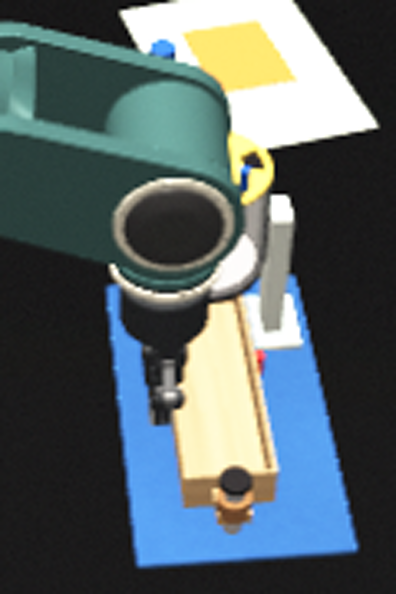

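Tray lies along the plate and against the red stop pin (~(262,360) in the crop), with the push force jumping to 10 N, so it is home. Now the cap.

Request:
carry_out([
  [[0,0,0,-0.021,-0.002,0,-1],[0,0,0,-0.021,-0.002,0,-1],[0,0,0,0,0,0.038,-1],[0,0,0,0,0,0.038,-1],[0,0,0,0,0,0.038,-1],[0,0,0,0,0,0.038,-1],[0,0,0,0,0,0.038,-1],[0,0,0,0,0,0.038,-0.43],[0,0,0,0,0,0,-0.43]],
])

```text
t: 5.03
eef_pos: [531.8, 40.2, 438.1]
ee_rot: [-3.141, 0.01, -3.059]
wrist_force: [-0.2, -0.7, 0.6]
opening: 22.9
finger_force: 0.0
```

Request:
carry_out([
  [[0,0,0.05,0.008,0.025,0,-0.43],[0,0,0.05,0.008,0.025,0,-0.43],[0,0,0.046,0.008,0.025,0,-0.43],[0,0,0,0.008,0.025,0,-0.43],[0,0,0,0.007,0.025,0,-0.43],[0,0,0,0,0,0,-0.43],[0,0,0,0,0,0,-0.43]],
])

```text
t: 5.62
eef_pos: [571.1, 166.2, 429.1]
ee_rot: [-3.141, -0.001, -2.912]
wrist_force: [0.4, -0.2, -0.2]
opening: 24.1
finger_force: 0.0
```

```bash
python3 - <<'E'
from h import *
c=get_image('side'); im=c['img'][60:200,190:340,::-1]; cv2.imwrite('pics/c3.png',cv2.resize(im,None,fx=4,fy=4,interpolation=cv2.INTER_CUBIC))
c=trayang()
s=ctrl.read_state(); print(s['eef_pos'],s['ee_rot'],s['opening'],s['joint_positions'])
E
```

```text
top 192 ((-0.3523674011230469, -135.40248107910156), (80.922119140625, 165.3223419189453), 0.017872849479317665)
side 215 ((1.5072135925292969, -117.23286437988281), (211.27186584472656, 80.70626831054688), 89.6290054321289)
[570.79022468 164.55461128 429.68296946] [-3.14142292e+00  7.49254890e-05 -2.91388092e+00] 23.9838635898929 [ 2.37775356e-01 -6.55435746e-02  1.58639405e+00 -1.70688215e-04
  1.62066896e+00 -1.56074121e+00]
```

View pics/c3.png

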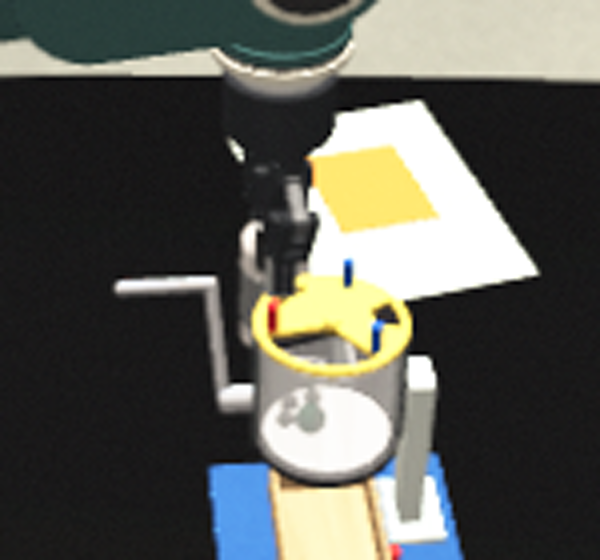

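The fingers hover right above the red lug (crop (272,315)); the balls rest on the canister floor and the tray is home (angle within 0.4°).

Request:
carry_out([
  [[0,0,0,-0.001,0.0015,-0.014,-0.43],[0,0,0,0,0,-0.014,-0.43],[0,0,0,0,0,-0.013,-0.43],[0,0,0,0,0,0,-0.43],[0,0,0,0,0,0,-0.43]],
])

```text
t: 6.18
eef_pos: [569.8, 166.4, 387.3]
ee_rot: [-3.142, -0.002, -2.914]
wrist_force: [-0.3, 0.0, 1.0]
opening: 24.5
finger_force: 0.0
```

Request:
carry_out([
  [[0,0,0,0,0,0,-0.64],[0,0,0,0,0,0,-0.64],[0,0,0,0,0,0,-0.64],[0,0,0,0,0,0,-0.64]],
])

```text
t: 6.52
eef_pos: [569.9, 166.7, 389.2]
ee_rot: [-3.142, 0.001, -2.913]
wrist_force: [0.2, 0.2, 0.2]
opening: 15.1
finger_force: 0.0
```

```bash
python3 - <<'E'
import numpy as np
# cap arc, clockwise from q0 to q1, world coords
O=np.array([612.5,176.5]);Y=.089
f=lambda q:O+44*np.array([-np.sin(q+Y),np.cos(q+Y)])
q=np.linspace(1.71,-0.05,21);p=np.array([f(a) for a in q]);print(p[0],p[-1],q[1]-q[0]);print(np.diff(p,axis=0).round(1).tolist())
E
```

```text
[569.64072878 166.54596212] [610.78443497 220.46654224] -0.08800000000000008
[[-0.7, 3.8], [-0.4, 3.9], [-0.0, 3.9], [0.3, 3.9], [0.6, 3.8], [1.0, 3.7], [1.3, 3.6], [1.6, 3.5], [1.9, 3.4], [2.2, 3.2], [2.5, 3.0], [2.7, 2.7], [3.0, 2.5], [3.2, 2.2], [3.4, 1.9], [3.5, 1.6], [3.6, 1.3], [3.7, 1.0], [3.8, 0.7], [3.9, 0.3]]
```

Opening 15 mm with no contact force, so the lug is caged. Now the arc.

Request:
carry_out([
  [[0,0,-0.088,-0.0007,0.0038,0,-0.64],[0,0,-0.088,-0.0004,0.0039,0,-0.64],[0,0,-0.088,0,0.0039,0,-0.64],[0,0,-0.088,0.0003,0.0039,0,-0.64],[0,0,-0.088,0.0006,0.0038,0,-0.64],[0,0,-0.088,0.001,0.0037,0,-0.64],[0,0,-0.088,0.0013,0.0036,0,-0.64],[0,0,0,0,0,0,-0.64]],
])

```text
t: 7.18
eef_pos: [572.0, 193.7, 388.9]
ee_rot: [3.142, 0.0, 2.75]
wrist_force: [0.8, 0.2, -0.0]
opening: 15.3
finger_force: 0.0
```

Request:
carry_out([
  [[0,0,-0.088,0.0016,0.0035,0,-0.64],[0,0,-0.088,0.0019,0.0034,0,-0.64],[0,0,-0.088,0.0022,0.0032,0,-0.64],[0,0,-0.088,0.0025,0.003,0,-0.64],[0,0,-0.088,0.0027,0.0027,0,-0.64],[0,0,-0.088,0.003,0.0025,0,-0.64],[0,0,-0.088,0.0032,0.0022,0,-0.64],[0,0,0,0,0,0,-0.64]],
])

```text
t: 7.85
eef_pos: [589.3, 213.9, 388.7]
ee_rot: [3.142, -0.0, 2.137]
wrist_force: [0.1, -0.2, 0.2]
opening: 15.3
finger_force: 0.0
```

Request:
carry_out([
  [[0,0,-0.088,0.0034,0.0019,0,-0.64],[0,0,-0.088,0.0035,0.0016,0,-0.64],[0,0,-0.088,0.0036,0.0013,0,-0.64],[0,0,-0.088,0.0037,0.001,0,-0.64],[0,0,-0.088,0.0038,0.0007,0,-0.64],[0,0,-0.088,0.0039,0.0003,0,-0.64],[0,0,0,0,0,0,-0.64],[0,0,0,0,0,0,-0.64]],
])

```text
t: 8.52
eef_pos: [611.0, 220.4, 388.7]
ee_rot: [3.141, 0.0, 1.616]
wrist_force: [-0.0, 0.5, -0.2]
opening: 15.2
finger_force: 0.0
```

```bash
cat >> h.py <<'E'
def lugs():
    for n in ('top','side'):
        c=get_image(n); q=cloud(c).reshape(-1,3); rgb=c['img'].reshape(-1,3).astype(int); s=stand(q); r=np.hypot(*s.T)
        k=(q[:,2]>217)&(q[:,2]<240)&(r<58)&(r>30)
        for nm,m in (('red',k&(rgb[:,0]>rgb[:,1]*1.8)&(rgb[:,0]>rgb[:,2]*1.6)),('blue',k&(rgb[:,2]>rgb[:,0]*1.3))):
            for x in s[m][:14]: print(n,nm,x.round(0),'q=%.2f'%np.arctan2(-x[0],x[1]))
    return c
E
python3 - <<'E'
from h import *
c=lugs(); im=c['img'][60:200,190:340,::-1]; cv2.imwrite('pics/c4.png',cv2.resize(im,None,fx=4,fy=4,interpolation=cv2.INTER_CUBIC))
E
```

```text
top blue [ 40. -20.] q=-2.05
top blue [ 37. -20.] q=-2.08
top blue [ 38. -23.] q=-2.12
top blue [ 35. -20.] q=-2.10
top blue [ 35. -23.] q=-2.15
top blue [-39. -20.] q=2.05
top blue [-38. -22.] q=2.10
top blue [-41. -20.] q=2.03
top blue [-41. -23.] q=2.08
top blue [-40. -25.] q=2.12
top blue [-42. -20.] q=2.01
top blue [-42. -22.] q=2.05
side red [-1. 48.] q=0.02
side red [ 2. 46.] q=-0.03
side red [-6. 35.] q=0.16
side red [-2. 40.] q=0.05
side red [ 1. 44.] q=-0.03
side red [-2. 42.] q=0.04
side red [ 1. 38.] q=-0.01
side red [-2. 41.] q=0.04
side red [ 1. 42.] q=-0.03
side red [-2. 41.] q=0.04
side red [ 1. 40.] q=-0.03
side red [-6. 33.] q=0.17
side red [-2. 37.] q=0.06
side red [-6. 33.] q=0.17
side blue [-38. -17.] q=1.99
side blue [-35. -18.] q=2.05
side blue [ 38. -23.] q=-2.11
side blue [ 41. -25.] q=-2.13
side blue [-38. -25.] q=2.15
side blue [-36. -25.] q=2.19
side blue [-33. -23.] q=2.19
side blue [ 37. -19.] q=-2.05
side blue [ 38. -26.] q=-2.18
side blue [ 41. -25.] q=-2.12
side blue [-38. -25.] q=2.14
side blue [-35. -24.] q=2.17
side blue [-33. -25.] q=2.22
side blue [ 39. -25.] q=-2.14
```

View pics/c4.png

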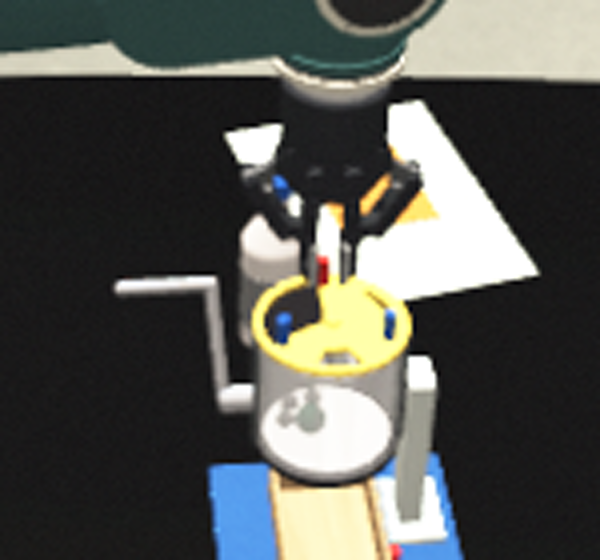

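Both blue lugs sit at ±2.09 rad (crop (283,325) and (390,322)), red lug straight away: cap angle ≈ 0. Now to the bar.

Request:
carry_out([
  [[0,0,0,0,0,0,-0.43],[0,0,0,0,0,0,-0.43],[0,0,0,0,0,0.03,-0.43],[0,0,0,0,0,0.03,-0.43],[0,0,0.124,-0.0096,-0.0018,0,-0.43],[0,0,0.124,-0.0096,-0.0018,0,-0.43],[0,0,0.124,-0.0096,-0.0018,0,-0.1],[0,0,0.124,-0.0096,-0.0018,0,0],[0,0,0.124,-0.0096,-0.0018,0,0],[0,0,0.124,-0.0096,-0.0018,0,0]],
])

```text
t: 9.45
eef_pos: [552.8, 209.6, 448.8]
ee_rot: [3.141, 0.0, 2.361]
wrist_force: [0.1, -0.5, 0.4]
opening: 42.8
finger_force: 0.0
```

Request:
carry_out([
  [[0,0,0.124,-0.0096,-0.0018,0,0],[0,0,0.124,-0.0096,-0.0018,0,0],[0,0,0.124,-0.0096,-0.0018,0,0],[0,0,0.124,-0.0096,-0.0018,0,0],[0,0,0.124,-0.0096,-0.0018,0,0],[0,0,0.124,-0.0096,-0.0018,0,0],[0,0,0.124,-0.0096,-0.0018,0,0],[0,0,0,0,0,0,0],[0,0,0,0,0,0,0]],
])

```text
t: 10.2
eef_pos: [486.0, 197.1, 449.1]
ee_rot: [3.141, 0.001, -3.064]
wrist_force: [0.2, 0.2, -0.5]
opening: 42.1
finger_force: 0.0
```

```bash
python3 - <<'E'
from h import *
for n in ('side','top'):
    c=get_image(n); q=cloud(c).reshape(-1,3); s=stand(q)
    f=(q[:,2]>210)&(q[:,2]<236)&(s[:,0]<-90)&(s[:,0]>-175)&(abs(s[:,1]-31)<25); print(n,f.sum(),s[f].mean(0),s[f].min(0),s[f].max(0),q[f][:,2].max())
s=ctrl.read_state(); print(s['eef_pos'],s['ee_rot'],s['opening'],stand(s['eef_pos']))
E
```

```text
side 69 [-116.88746344   30.46316816] [-151.10020557   24.96285523] [-90.27824085  37.34962482] 231.89829211197707
top 36 [-141.58940786   32.62911121] [-154.24444514   27.67908928] [-124.88418849   36.84204179] 232.7156752472913
[486.49604996 197.19387858 448.7274783 ] [-3.14156740e+00  1.92102754e-04 -3.06510509e+00] 42.78782740543776 [-123.66591598   31.81152717]
```

Request:
carry_out([
  [[0,0,0,0,-0.0005,-0.023,0],[0,0,0,0,0,-0.023,0],[0,0,0,0,0,-0.023,0],[0,0,0,0,0,0,0],[0,0,0,0,0,0,-1],[0,0,0,0,0,0,-1],[0,0,0,0,0,0,-1],[0,0,0,0,0,0,-1],[0,0,0,0,0,0,-1]],
], newtons=35)

```text
t: 11.05
eef_pos: [486.4, 196.9, 381.7]
ee_rot: [3.14, 0.003, -3.061]
wrist_force: [1.3, 3.9, 6.8]
opening: 8.1
finger_force: 34.5
```

```bash
python3 - <<'E'
import numpy as np
Y=.089; r=90
P=lambda t:np.array([-np.sin(Y)*r*np.sin(.349-t),np.cos(Y)*r*np.sin(.349-t),r*np.cos(.349-t)])
t=np.linspace(0,2.4,25);p=np.array([P(a) for a in t]);print(np.diff(p,axis=0).round(1).tolist())
E
```

```text
[[0.8, -8.6, 2.6], [0.8, -8.8, 1.8], [0.8, -8.9, 0.9], [0.8, -9.0, -0.0], [0.8, -8.9, -0.9], [0.8, -8.8, -1.8], [0.8, -8.6, -2.7], [0.7, -8.2, -3.5], [0.7, -7.9, -4.3], [0.7, -7.4, -5.1], [0.6, -6.8, -5.8], [0.6, -6.2, -6.5], [0.5, -5.6, -7.1], [0.4, -4.8, -7.6], [0.4, -4.1, -8.0], [0.3, -3.2, -8.4], [0.2, -2.4, -8.7], [0.1, -1.5, -8.9], [0.1, -0.6, -9.0], [-0.0, 0.3, -9.0], [-0.1, 1.2, -8.9], [-0.2, 2.0, -8.8], [-0.3, 2.9, -8.5], [-0.3, 3.7, -8.2]]
```

Request:
carry_out([
  [[0,0,0,0.0008,-0.0086,0.0026,-1],[0,0,0,0.0008,-0.0088,0.0018,-1],[0,0,0,0.0008,-0.0089,0.0009,-1],[0,0,0,0.0008,-0.009,0,-1],[0,0,0,0.0008,-0.0089,-0.0009,-1],[0,0,0,0,0,0,-1]],
])

```text
t: 11.55
eef_pos: [490.3, 151.8, 385.8]
ee_rot: [3.141, 0.003, -3.062]
wrist_force: [-1.2, 2.5, 7.3]
opening: 8.4
finger_force: 35.5
```

```bash
python3 - <<'E'
from h import *
c=get_image('side'); im=c['img'][60:200,190:340,::-1]; cv2.imwrite('pics/c5.png',cv2.resize(im,None,fx=4,fy=4,interpolation=cv2.INTER_CUBIC))
s=ctrl.read_state(); print(s['eef_pos'],s['wrist_force'],s['opening'],stand(s['eef_pos']))
E
```

```text
[490.30668822 152.14023009 385.81771331] [0.1048826  3.92497592 6.68092067] 8.78763892510252 [-123.87484303  -13.40250336]
```

View pics/c5.png

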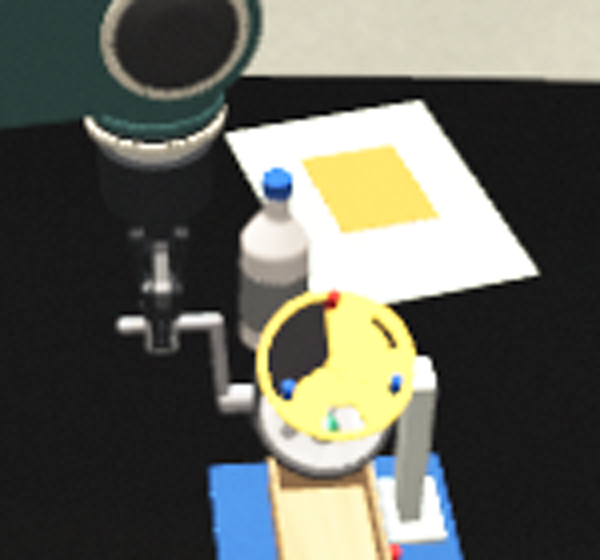

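The bar is held well (crop (160,325)) and the canister is leaning over about 0.5 rad; the cap kept its place. Continue over.

Request:
carry_out([
  [[0,0,0,0.0008,-0.0088,-0.0018,-1],[0,0,0,0.0008,-0.0086,-0.0027,-1],[0,0,0,0.0007,-0.0082,-0.0035,-1],[0,0,0,0.0007,-0.0079,-0.0043,-1],[0,0,0,0.0007,-0.0074,-0.0051,-1],[0,0,0,0.0006,-0.0068,-0.0058,-1],[0,0,0,0.0006,-0.0062,-0.0065,-1],[0,0,0,0.0005,-0.0056,-0.0071,-1],[0,0,0,0.0004,-0.0048,-0.0076,-1],[0,0,0,0.0004,-0.0041,-0.008,-1]],
])

```text
t: 12.43
eef_pos: [496.4, 84.4, 333.0]
ee_rot: [3.14, 0.002, -3.061]
wrist_force: [-3.3, 14.2, 6.5]
opening: 8.8
finger_force: 34.3
```

Request:
carry_out([
  [[0,0,0,0.0003,-0.0032,-0.0084,-1],[0,0,0,0.0002,-0.0024,-0.0087,-1],[0,0,0,0.0001,-0.0015,-0.0089,-1],[0,0,0,0.0001,-0.0006,-0.009,-1],[0,0,0,0,0.0003,-0.009,-1],[0,0,0,-0.0001,0.0012,-0.0089,-1],[0,0,0,-0.0002,0.002,-0.0088,-1],[0,0,0,0,0,0,-1]],
])

```text
t: 13.1
eef_pos: [496.8, 82.6, 271.5]
ee_rot: [3.133, 0.002, -3.06]
wrist_force: [-11.5, 35.6, 21.5]
opening: 8.2
finger_force: 34.8
```

Request:
carry_out([
  [[0,0,0,0,0.002,0,-1],[0,0,0,-0.0003,0.0035,-0.004,-1],[0,0,0,0,0.001,-0.002,-1],[0,0,0,0,0,0,-1],[0,0,0,0,0,0,-1],[0,0,0,0,0,0,-1]],
])

```text
t: 13.6
eef_pos: [496.6, 86.9, 265.7]
ee_rot: [3.14, 0.001, -3.061]
wrist_force: [-7.8, 5.6, 11.8]
opening: 8.8
finger_force: 34.8
```

```bash
python3 - <<'E'
from h import *
c=get_image('side'); t=get_image('top')
a=cv2.resize(c['img'][100:260,200:330,::-1],None,fx=3.6,fy=3.6,interpolation=cv2.INTER_CUBIC)
b=cv2.resize(t['img'][130:220,160:290,::-1],None,fx=2.4,fy=2.4,interpolation=cv2.INTER_CUBIC)
o=np.zeros((a.shape[0],a.shape[1]+b.shape[1],3),np.uint8);o[:,:a.shape[1]]=a;o[:b.shape[0],a.shape[1]:]=b
cv2.imwrite('pics/c6.png',o);print(o.shape)
E
```

```text
(576, 780, 3)
```

View pics/c6.png

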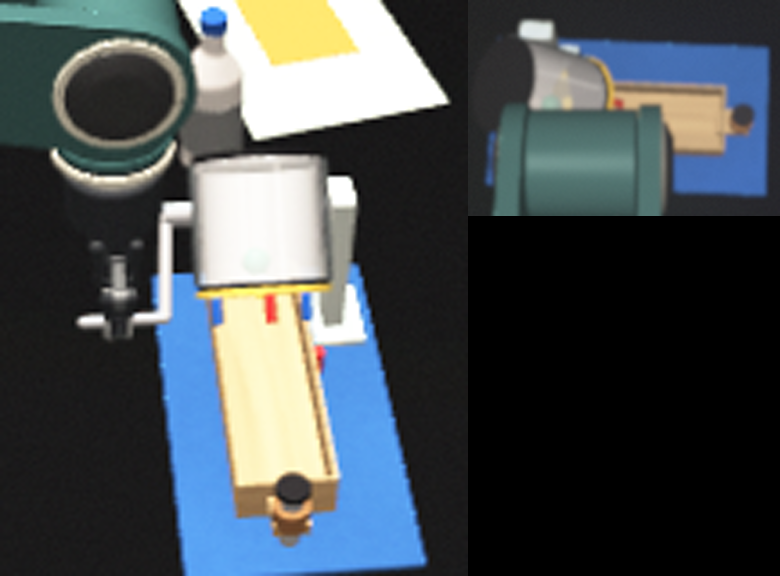

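Fully-over view: the marble is visible inside at (255,260); no steel ball is visible in the open part of the tray, as the rear part is hidden. Push to the stop, wait, then rock.

Request:
carry_out([
  [[0,0,0,-0.0002,0.002,-0.005,-1],[0,0,0,-0.0002,0.002,-0.004,-1],[0,0,0,0,0,0,-1],[0,0,0,0,0,0,-1],[0,0,0,0,0,0,-1],[0,0,0,0,0,0,-1],[0,0,0,0,0,0,-1],[0,0,0,0,0,0,-1],[0,0,0,0,0,0,-1],[0,0,0,0,0,0,-1]],
])

```text
t: 14.53
eef_pos: [496.8, 90.0, 258.9]
ee_rot: [-3.14, 0.004, -3.062]
wrist_force: [-12.2, -9.6, 32.7]
opening: 8.5
finger_force: 38.1
```

Request:
carry_out([
  [[0,0,0,0.0003,-0.0037,0.0082,-1],[0,0,0,0.0003,-0.0029,0.0085,-1],[0,0,0,0.0002,-0.002,0.0088,-1],[0,0,0,0.0001,-0.0012,0.0089,-1],[0,0,0,0,-0.0003,0.009,-1],[0,0,0,-0.0001,0.0006,0.009,-1],[0,0,0,-0.0001,0.0015,0.0089,-1],[0,0,0,-0.0002,0.0024,0.0087,-1],[0,0,0,-0.0003,0.0032,0.0084,-1],[0,0,0,-0.0004,0.0041,0.008,-1]],
])

```text
t: 15.37
eef_pos: [496.4, 89.6, 343.8]
ee_rot: [-3.133, 0.002, -3.064]
wrist_force: [0.5, -40.7, 16.9]
opening: 8.2
finger_force: 35.3
```

Request:
carry_out([
  [[0,0,0,0.0004,-0.0041,-0.008,-1],[0,0,0,0.0003,-0.0032,-0.0084,-1],[0,0,0,0.0002,-0.0024,-0.0087,-1],[0,0,0,0.0001,-0.0015,-0.0089,-1],[0,0,0,0.0001,-0.0006,-0.009,-1],[0,0,0,0,0.0003,-0.009,-1],[0,0,0,-0.0001,0.0012,-0.0089,-1],[0,0,0,-0.0002,0.002,-0.0088,-1],[0,0,0,-0.0003,0.0029,-0.0085,-1],[0,0,0,-0.0003,0.0037,-0.0082,-1]],
])

```text
t: 16.2
eef_pos: [496.7, 90.4, 257.2]
ee_rot: [-3.141, 0.003, -3.062]
wrist_force: [-12.7, -18.6, 54.3]
opening: 8.1
finger_force: 42.4
```

Request:
carry_out([
  [[0,0,0,0,0,0,-1],[0,0,0,0,0,0,-1],[0,0,0,0,0,0,-1],[0,0,0,0,0,0,-1],[0,0,0,0,0,0,-1],[0,0,0,0,0,0,-1],[0,0,0,0,0,0,-1],[0,0,0,0,0,0,-1],[0,0,0,0,0,0,-1],[0,0,0,0,0,0,-1]],
])

```text
t: 17.03
eef_pos: [496.9, 89.9, 258.1]
ee_rot: [-3.14, 0.004, -3.062]
wrist_force: [-3.7, -9.7, 22.8]
opening: 8.2
finger_force: 39.6
```

Request:
carry_out([
  [[0,0,0,0.0003,-0.005,0.006,-1],[0,0,0,0.0003,-0.0045,0.0085,-1],[0,0,0,0.0002,-0.002,0.0088,-1],[0,0,0,0.0001,-0.0012,0.0089,-1],[0,0,0,0,-0.0003,0.009,-1],[0,0,0,-0.0001,0.0006,0.009,-1],[0,0,0,-0.0001,0.0015,0.0089,-1],[0,0,0,-0.0002,0.0024,0.0087,-1],[0,0,0,-0.0003,0.0032,0.0084,-1],[0,0,0,-0.0004,0.0041,0.008,-1]],
])

```text
t: 17.87
eef_pos: [496.2, 89.1, 340.4]
ee_rot: [-3.141, 0.002, -3.062]
wrist_force: [9.7, -3.6, 0.0]
opening: 8.4
finger_force: 38.9
```

Request:
carry_out([
  [[0,0,0,-0.0004,0.0048,0.0076,-1],[0,0,0,-0.0005,0.0056,0.0071,-1],[0,0,0,-0.0006,0.0062,0.0065,-1],[0,0,0,-0.0006,0.0068,0.0058,-1],[0,0,0,-0.0007,0.0074,0.0051,-1],[0,0,0,-0.0007,0.0079,0.0043,-1],[0,0,0,-0.0007,0.0082,0.0035,-1],[0,0,0,0,0,0,-1]],
])

```text
t: 18.53
eef_pos: [491.8, 136.5, 382.7]
ee_rot: [-3.141, 0.005, -3.062]
wrist_force: [0.7, -5.8, 22.6]
opening: 8.6
finger_force: 41.2
```

Request:
carry_out([
  [[0,0,0,-0.0008,0.0086,0.0047,-1],[0,0,0,-0.0008,0.0088,0.0018,-1],[0,0,0,-0.0008,0.0089,0.0009,-1],[0,0,0,-0.0008,0.009,0,-1],[0,0,0,-0.0008,0.0089,-0.0009,-1],[0,0,0,-0.0008,0.0088,-0.0018,-1],[0,0,0,-0.0008,0.0075,-0.0026,-1],[0,0,0,0,0,0,-1],[0,0,0,0,0,0,-1]],
])

```text
t: 19.28
eef_pos: [486.5, 196.9, 382.3]
ee_rot: [3.142, 0.003, -3.061]
wrist_force: [8.1, 1.7, 2.3]
opening: 8.1
finger_force: 40.9
```

```bash
python3 - <<'E'
from h import *
c=get_image('side'); t=get_image('top')
a=cv2.resize(c['img'][120:260,225:315,::-1],None,fx=4.2,fy=4.2,interpolation=cv2.INTER_CUBIC)
b=cv2.resize(t['img'][130:220,160:290,::-1],None,fx=3.2,fy=3.2,interpolation=cv2.INTER_CUBIC)
o=np.zeros((a.shape[0],a.shape[1]+b.shape[1],3),np.uint8);o[:,:a.shape[1]]=a;o[:b.shape[0],a.shape[1]:]=b
cv2.imwrite('pics/c7.png',o);print(o.shape)
E
```

```text
(588, 794, 3)
```

View pics/c7.png

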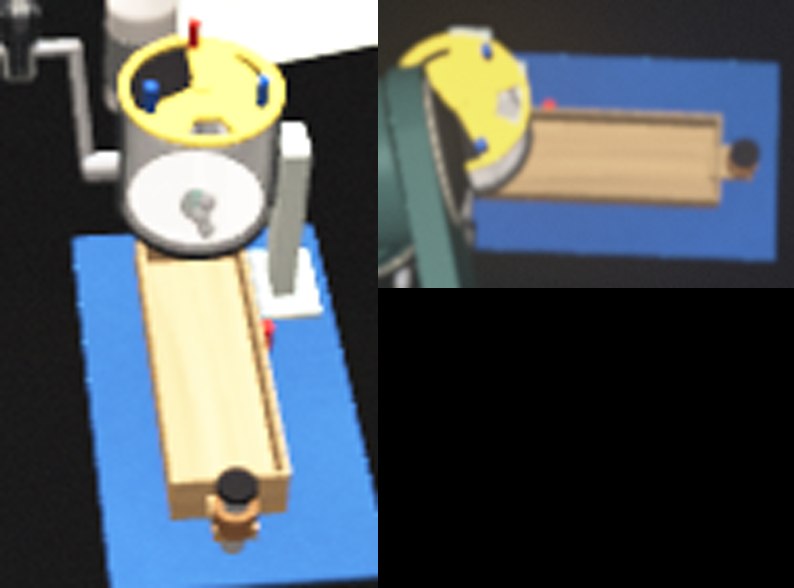

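Tray home, cap unchanged, marble in the canister at crop (197,203), and possibly one or more steel balls at (207,228). I'll check that numerically.

```bash
cat >> h.py <<'E'
def proj(c,p):
    Rm=rot(c['attitude']); r,_=cv2.Rodrigues(Rm.T); t=-Rm.T@np.array(c['origin'],float)
    return cv2.projectPoints(np.array(p,float).reshape(-1,3),r,t,c['K'],np.array(c['D'],float))[0].reshape(-1,2).round(1)
def world(s): s=np.asarray(s,float); return np.c_[s[:,:2]@RS+O,s[:,2]]
E
python3 - <<'E'
from h import *
c=get_image('side'); S=dict(np.load('side0.npz'))
print(proj(c,world([[0,-20,23],[0,0,23],[0,20,23],[0,30,52],[-36,0,16],[36,0,16],[0,0,98],[0,-53,94],[0,45,106]])).tolist())
np.set_printoptions(linewidth=250)
for im in (S['img'],c['img']): print(im[158:186,256:290].astype(int).min(2))
E
```

```text
[[270.6, 190.6], [269.8, 186.1], [269.0, 181.7], [269.0, 172.9], [258.4, 188.4], [281.0, 187.0], [270.7, 168.6], [272.8, 181.6], [269.0, 156.9]]
[[133 144 152 151 156 163 175 210 237 235 196 169 171 195 236 249 250 249 248 247 247 244 240 235 197 143 145 145 147 149 152 147 137 104]
 [138 144 149 163 172 167 172 180 224 238 183 163 164 177 228 249 250 249 248 248 248 247 248 249 246 237 197 144 148 149 152 146 129 106]
 [137 142 171 207 197 165 164 162 211 240 195 157 159 192 238 249 250 249 248 248 248 248 248 250 251 250 245 216 144 150 153 145 126 100]
 [138 166 223 237 199 158 156 165 202 216 172 161 162 187 236 249 251 250 248 248 248 247 248 250 251 251 250 247 219 148 153 143 123  98]
 [150 212 245 241 204 173 193 215 217 169 163 164 163 167 200 241 251 250 248 248 248 247 248 250 251 251 250 250 245 206 150 145 122  98]
 [185 242 245 229 178 170 191 214 190 158 160 161 158 162 164 226 251 250 248 248 248 248 248 250 251 251 250 250 250 241 199 145 121  96]
 [219 249 239 192 166 163 168 173 161 157 158 159 159 161 156 217 250 250 249 248 248 247 249 250 251 250 250 250 250 249
[... 6130 characters left out ...]
155]
 [103 135 162 165  74  73  73  69  66  63  49  39  33  31  26  28  29  28  36  53  56  85 116 124 111  78 125 195 231 252 255 253 227 154]
 [106 120 151 178 127 126 128 129 128 141 155 153 153 164 182 184 183 177 175 172 174 185 194 192 166 100 109 175 216 247 255 253 223 153]
 [ 99 136 138 194 182 187 191 191 190 194 197 193 196 195 199 200 202 196 194 192 188 198 202 203 184 119 107 166 195 233 255 253 221 151]
 [ 98 131 135 196 191 197 200 201 199 201 201 200 199 198 198 201 204 197 195 192 188 196 200 204 185 123  90 142 187 241 255 253 221 152]
 [ 90 122 125 182 193 196 200 200 199 201 202 200 199 198 199 201 204 200 196 191 190 192 200 204 192 143  83 138 201 243 254 254 238 149]]
```

```bash
python3 - <<'E'
from h import *
c=get_image('side'); S=dict(np.load('side0.npz')); np.savez('side1.npz',**c)
A=S['img'][148:182,254:290].astype(int); B=c['img'][148:182,254:290].astype(int)
d=A.min(2)-B.min(2)
print('balls then',(d<-25).sum(),'now',(d>25).sum(), 'overlap-dark both', ((A.min(2)<225)&(B.min(2)<225))[16:28,8:26].sum())
m=(B.min(2)<230)
for r in range(8,31): print(r+148,''.join('%4d'%x for x in (B[r,14:24,1]-B[r,14:24,0])),'|',''.join('%4d'%x for x in B[r,14:24].min(1)))
# tray floor greys
hsv=cv2.cvtColor(c['img'],cv2.COLOR_RGB2HSV)
print(hsv[180:240:3,262:284:3,1])
E
```

```text
balls then 212 now 116 overlap-dark both 8
156   -4  -3  -3  -3  -2  -3  -3  -3  -5  -5 |  233 238 240 242 244 240 234 226 200 184
157   -2  -2  -2  -2  -1  -2  -2  -2  -3  -3 |  246 247 247 248 250 248 247 245 242 238
158   -2  -2  -2  -1  -1  -1  -2  -2  -2  -2 |  247 246 247 249 250 248 248 248 248 247
159   -2  -2  -2  -2  -1  -1  -2  -2  -2  -1 |  247 246 247 248 250 249 248 248 248 247
160   -2  -2  -2  -1  -1  -1  -2  -2  -2  -1 |  247 246 247 249 250 249 248 247 248 247
161   -2  -2  -2  -1  -1  -2  -2  -2  -2  -1 |  247 246 247 249 250 250 248 248 248 247
162   -2  -2  -2  -1  -1  -1  -2  -2  -2  -1 |  247 246 247 249 251 250 248 248 247 247
163   -1  -2  -2  -1  -1  -1  -1  -2  -2  -1 |  247 246 247 249 250 250 249 247 248 247
164   -2  -2  -3  -1  -1  -1  -1  -2  -2  -1 |  247 246 245 242 247 250 249 247 248 247
165   -2  -4   1  18  25   4  -3  -2  -2  -1 |  243 220 192 188 189 217 237 245 248 247
166   -3  -1   9  29  21  -1  -5  -3  -3  -1 |  228 173 165 159 169 196 209 219 239 247
167   -1   0   9  19   2  -8  -6  -4  -4  -1 |  190 161 162 165 175 188 190 185 222 247
1
[... 967 characters left out ...]
[[119  15  17  18  22  17 101  49]
 [ 65  61  60  53  58  56  70  83]
 [ 53  55  55  54  58  60  52 110]
 [ 60  55  51  57  54  60  48 117]
 [ 66  55  52  58  51  57  51 119]
 [ 66  58  51  53  52  57  52  97]
 [ 65  65  51  51  53  54  53  67]
 [ 69  68  53  48  54  53  53  46]
 [ 70  66  57  47  53  51  53  48]
 [ 91  61  66  46  49  52  54  50]
 [101  60  69  47  47  53  53  49]
 [111  59  69  49  46  56  51  49]
 [114  59  66  58  45  56  52  50]
 [ 21  61  63  59  44  52  53  51]
 [111  61  62  59  46  51  56  53]
 [130  60  59  61  45  49  57  51]
 [154  85  59  61  47  45  59  51]
 [164  96  59  60  51  46  91  93]
 [163 107  86 104 104  26  21  21]
 [163 118 121 120 120  14  21  26]]
```

All three steel balls are still inside (highlights at side-view pixels (274,168), (272,171), (274,174) beside the marble (270,168)), and the tray is empty. They now lie on the outlet side of the marble, so tip again with dwell.

Request:
carry_out([
  [[0,0,0,0.0008,-0.0086,0.0026,-1],[0,0,0,0.0008,-0.0088,0.0018,-1],[0,0,0,0.0008,-0.0089,0.0009,-1],[0,0,0,0.0008,-0.009,0,-1],[0,0,0,0.0008,-0.0089,-0.0009,-1],[0,0,0,0.0008,-0.0088,-0.0018,-1],[0,0,0,0.0008,-0.0086,-0.0027,-1],[0,0,0,0.0007,-0.008,-0.0035,-1],[0,0,0,0.0007,-0.0077,-0.0043,-1],[0,0,0,0.0007,-0.0072,-0.0051,-1]],
])

```text
t: 20.32
eef_pos: [493.9, 112.2, 369.4]
ee_rot: [3.139, 0.002, -3.061]
wrist_force: [2.6, 10.5, 2.2]
opening: 8.5
finger_force: 39.2
```

Request:
carry_out([
  [[0,0,0,0.0006,-0.0066,-0.0058,-1],[0,0,0,0.0006,-0.006,-0.0065,-1],[0,0,0,0.0005,-0.0053,-0.0071,-1],[0,0,0,0.0004,-0.0045,-0.0076,-1],[0,0,0,0.0004,-0.0038,-0.008,-1],[0,0,0,0.0003,-0.003,-0.0084,-1],[0,0,0,0.0002,-0.0022,-0.0087,-1],[0,0,0,0.0001,-0.0013,-0.0089,-1],[0,0,0,0.0001,-0.0004,-0.009,-1],[0,0,0,0,0.0005,-0.009,-1]],
])

```text
t: 21.15
eef_pos: [497.0, 79.2, 290.2]
ee_rot: [-3.141, 0.0, -3.062]
wrist_force: [-4.5, -3.0, 10.6]
opening: 8.8
finger_force: 42.7
```

Request:
carry_out([
  [[0,0,0,-0.0001,0.0014,-0.0089,-1],[0,0,0,-0.0002,0.0022,-0.0088,-1],[0,0,0,-0.0003,0.0031,-0.0085,-1],[0,0,0,-0.0003,0.003,-0.006,-1],[0,0,0,0,0,0,-1],[0,0,0,0,0,0,-1],[0,0,0,0,0,0,-1],[0,0,0,0,0,0,-1],[0,0,0,0,0,0,-1],[0,0,0,0,0,0,-1]],
])

```text
t: 21.98
eef_pos: [496.3, 87.8, 257.2]
ee_rot: [-3.137, -0.0, -3.062]
wrist_force: [3.0, -19.9, -2.1]
opening: 8.2
finger_force: 43.3
```

```bash
cat >> h.py <<'E'
def tray():
    c=get_image('side'); P=proj(c,world([[-35,-215,16],[35,-215,16],[35,5,16],[-35,5,16]]))
    m=np.zeros(c['img'].shape[:2],np.uint8); cv2.fillConvexPoly(m,P.astype(np.int32),1)
    rgb=c['img'].astype(int); ch=rgb[:,:,0]-rgb[:,:,2]; k=((ch<40)&(m>0)).astype(np.uint8)
    n,l,s,ce=cv2.connectedComponentsWithStats(k)
    for i in range(1,n):
        if s[i][4]>=4: print('tray grey',s[i].tolist(),ce[i].round(1),'stand',stand(plane(c,[ce[i]],23)[0]).round(0),rgb[l==i].mean(0).round(0))
    return c
E
python3 - <<'E'
from h import *
c=tray(); np.savez('side2.npz',**c); print(ctrl.read_state()['t'])
np.set_printoptions(linewidth=250)
print(c['img'][140:192,252:292].astype(int).min(2)[:, ::1])
E
```

```text
tray grey [258, 187, 4, 4, 15] [259.4 188.4] stand [-34.  -7.] [100. 126. 182.]
tray grey [274, 198, 5, 4, 14] [276.  199.4] stand [ 12. -59.] [225. 220. 211.]
tray grey [271, 209, 7, 8, 30] [274.1 212.7] stand [  -1. -113.] [229. 224. 214.]
tray grey [276, 232, 11, 9, 69] [280.9 235.9] stand [   7. -204.] [63. 57. 56.]
22.0333
[[ 84  84  84 ...  24  24  23]
 [ 90  84  84 ...  22  23  23]
 [121  99  85 ...  22  24  25]
 ...
 [ 86  86  85 ... 222 138 141]
 [ 85  86  85 ... 250 184 187]
 [ 86  84  86 ... 255 254 254]]
```

Request:
carry_out([
  [[0,0,0,0.0003,-0.003,0.006,-1],[0,0,0,0.0003,-0.0031,0.0085,-1],[0,0,0,0.0002,-0.0022,0.0088,-1],[0,0,0,0.0001,-0.0014,0.0089,-1],[0,0,0,0,-0.0005,0.009,-1],[0,0,0,-0.0001,0.0004,0.009,-1],[0,0,0,-0.0001,0.0013,0.0089,-1],[0,0,0,-0.0002,0.0022,0.0087,-1],[0,0,0,-0.0003,0.003,0.0084,-1],[0,0,0,-0.0004,0.0038,0.008,-1]],
])

```text
t: 22.87
eef_pos: [495.9, 90.1, 342.1]
ee_rot: [3.141, 0.001, -3.061]
wrist_force: [6.6, 5.9, -4.0]
opening: 8.3
finger_force: 39.3
```

```bash
python3 - <<'E'
from h import *
c=tray(); s=ctrl.read_state(); print(s['eef_pos'],s['wrist_force'])
np.set_printoptions(linewidth=250,threshold=100000)
hsv=cv2.cvtColor(c['img'],cv2.COLOR_RGB2HSV)
rgb=c['img'].astype(int); print((rgb[:,:,0]-rgb[:,:,2])[194:222,266:284])
E
```

```text
tray grey [274, 198, 5, 4, 14] [276.  199.4] stand [ 12. -59.] [226. 220. 211.]
tray grey [271, 209, 7, 8, 30] [274.1 212.7] stand [  -1. -113.] [230. 224. 215.]
tray grey [276, 232, 11, 9, 69] [280.9 235.9] stand [   7. -204.] [63. 58. 57.]
[495.86074932  90.70711006 343.63086104] [-3.96565517  5.7989229   3.54355142]
[[52 49 50 51 49 52 53 50 49 51 53 56 56 54 51 47 63 95]
 [54 51 48 50 50 50 53 54 53 51 53 56 56 53 50 47 55 90]
 [56 52 48 50 50 50 53 53 51 52 52 54 56 54 50 47 48 77]
 [57 52 49 49 49 48 51 53 51 50 51 54 54 53 50 46 43 73]
 [59 53 49 49 49 49 51 54 42 16  3 12 49 53 51 46 43 63]
 [63 54 50 49 48 49 49 55 37  5  1  8 35 54 51 47 43 61]
 [64 54 50 49 47 48 48 57 53 11  7 13 49 65 50 48 45 60]
 [62 55 51 48 47 46 48 51 66 27 10 20 70 58 51 49 44 45]
 [66 60 52 49 47 46 45 49 57 68 72 72 58 54 50 48 45 42]
 [66 64 55 48 48 46 46 48 53 57 55 55 53 54 51 50 47 44]
 [66 64 57 49 47 46 46 48 52 55 51 49 52 53 53 49 48 47]
 [66 65 58 50 47 45 46 46 50 54 54 50 52 54 51 50 49 46]
 [66 66 58 51 49 46 45 46 49 53 54 50 51 54 53 51 49 48]
 [66 67 63 54 47 45 45 45 48 52 55 50 50 53 52 50 49 48]
 [62 68 66 55 47 45 45 44 46 52 54 51 50 52 54 52 49 49]
 [62 66 67 58 48 46 37 30 41 49 55 50 48 51 53 51 48 47]
 [62 66 66 59 49 25  4  2 14 46 54 51 47 50 51 51 49 48]
 [62 63 65 59 51 22  4  2 10 42 53 53 49 50 52 50 51 48]
 [60 66 67 61 59 43 11 11 20 62 53 53 48 49 52 53 47 48]
 [60 64 66 63 56 64 29  9 27 23 14 25 51 50 51 51 50 48]
 [58 61 64 65 58 55 62 60 23  1 -1 16 50 52 50 51 49 48]
 [59 61 64 65 59 52 48 50 24  5  3 14 51 53 50 50 50 47]
 [58 60 64 65 61 55 47 56 49 14 13 20 69 54 51 51 50 48]
 [57 59 64 65 62 57 48 46 63 56 47 70 63 56 50 50 51 50]
 [57 60 62 64 61 56 49 44 46 51 55 56 56 56 50 49 50 48]
 [57 58 61 63 62 56 49 45 44 43 46 51 56 57 53 48 50 50]
 [58 56 61 64 62 58 51 46 42 41 44 50 55 58 53 48 50 50]
 [58 58 61 62 63 56 52 45 43 42 45 49 54 56 54 49 50 50]]
```

Three steel balls are in the tray at (276,199), (273,210) and (276,214). Return upright and let go.

Request:
carry_out([
  [[0,0,0,-0.0004,0.0046,0.0076,-1],[0,0,0,-0.0005,0.0054,0.0071,-1],[0,0,0,-0.0006,0.006,0.0065,-1],[0,0,0,-0.0006,0.0066,0.0058,-1],[0,0,0,-0.0007,0.0072,0.0051,-1],[0,0,0,-0.0007,0.0077,0.0043,-1],[0,0,0,-0.0007,0.008,0.0035,-1],[0,0,0,-0.0008,0.0086,0.0027,-1],[0,0,0,-0.0008,0.0088,0.0018,-1],[0,0,0,0,0,0,-1]],
])

```text
t: 23.75
eef_pos: [490.1, 153.7, 387.4]
ee_rot: [-3.142, 0.003, -3.061]
wrist_force: [5.5, 1.4, 7.1]
opening: 8.1
finger_force: 39.9
```

Request:
carry_out([
  [[0,0,0,-0.0008,0.0089,0.0005,-1],[0,0,0,-0.0008,0.009,0,-1],[0,0,0,-0.0008,0.0089,-0.0009,-1],[0,0,0,-0.0008,0.0088,-0.002,-1],[0,0,0,-0.0007,0.0078,-0.003,-1],[0,0,0,0,0,0,-1],[0,0,0,0,0,0,-1]],
])

```text
t: 24.33
eef_pos: [486.4, 196.8, 381.5]
ee_rot: [3.141, 0.003, -3.061]
wrist_force: [8.5, 4.3, 2.5]
opening: 8.4
finger_force: 41.7
```

Request:
carry_out([
  [[0,0,0,0,0,0,-0.8],[0,0,0,0,0,0,-0.6],[0,0,0,0,0,0,-0.3],[0,0,0,0,0,0,0],[0,0,0,0,0,0,0],[0,0,0,0,0,0,0],[0,0,0,0,0,0,0]],
])

```text
t: 24.92
eef_pos: [486.1, 196.0, 380.1]
ee_rot: [-3.141, -0.0, -3.061]
wrist_force: [-0.1, 0.4, -0.2]
opening: 43.0
finger_force: 0.0
```

Request:
carry_out([
  [[0,0,0,0,0,0.03,0],[0,0,0,0,0,0.035,0],[0,0,0,0,0,0.035,0],[0,0,0,-0.03,-0.02,0,0],[0,0,0,-0.03,-0.025,0,0],[0,0,0,-0.02,-0.03,0,0],[0,0,0,0,-0.03,0,0],[0,0,0,0,-0.03,0,0],[0,0,0,0,0,0,0],[0,0,0,0,0,0,0]],
])

```text
t: 25.75
eef_pos: [406.0, 59.9, 480.4]
ee_rot: [3.142, 0.001, -3.064]
wrist_force: [0.4, 0.2, -0.5]
opening: 42.8
finger_force: 0.0
```

```bash
python3 - <<'E'
from h import *
c=tray(); lugs(); trayang()
q=cloud(c).reshape(-1,3); s=stand(q); f=(q[:,2]>210)&(q[:,2]<236)&(s[:,0]<-90)&(s[:,0]>-155)&(abs(s[:,1]-31)<25); print('bar',f.sum(),s[f].mean(0),q[f][:,2].max())
t=get_image('top')
a=cv2.resize(c['img'][90:260,215:325,::-1],None,fx=3.5,fy=3.5,interpolation=cv2.INTER_CUBIC)
b=cv2.resize(t['img'][120:290,80:410,::-1],None,fx=1.2,fy=1.2,interpolation=cv2.INTER_CUBIC)
o=np.zeros((a.shape[0],a.shape[1]+b.shape[1],3),np.uint8);o[:,:a.shape[1]]=a;o[:b.shape[0],a.shape[1]:]=b
cv2.imwrite('pics/c8.png',o);print(o.shape)
E
```

```text
tray grey [274, 198, 5, 4, 14] [276.  199.4] stand [ 12. -59.] [225. 220. 210.]
tray grey [271, 209, 7, 8, 30] [274.1 212.7] stand [  -1. -113.] [229. 223. 214.]
tray grey [276, 232, 11, 9, 70] [280.8 235.8] stand [   7. -204.] [63. 58. 56.]
top red [-0. 44.] q=0.00
top red [-2. 44.] q=0.05
top red [-2. 42.] q=0.04
top red [-5. 44.] q=0.12
top red [-4. 42.] q=0.09
top red [-5. 43.] q=0.13
top blue [ 40. -20.] q=-2.03
top blue [ 38. -20.] q=-2.07
top blue [ 37. -23.] q=-2.13
top blue [ 34. -21.] q=-2.13
top blue [ 34. -23.] q=-2.18
top blue [-38. -20.] q=2.05
top blue [-38. -22.] q=2.10
top blue [-41. -20.] q=2.03
top blue [-40. -22.] q=2.08
top blue [-40. -25.] q=2.12
top blue [-42. -19.] q=2.01
top blue [-43. -22.] q=2.06
side red [ 2. 47.] q=-0.04
side red [-2. 40.] q=0.05
side red [ 1. 40.] q=-0.02
side red [-2. 38.] q=0.06
side red [ 0. 37.] q=-0.01
side red [-2. 41.] q=0.04
side red [ 1. 41.] q=-0.03
side red [-1. 45.] q=0.02
side red [ 2. 42.] q=-0.04
side red [-2. 39.] q=0.05
side red [ 2. 42.] q=-0.04
side blue [-37. -13.] q=1.91
side blue [-35. -22.] q=2.12
side blue [ 36. -20.] q=-2.09
side blue [ 38. -25.] q=-2.16
side blue [ 41. -27.] q=-2.16
side blue [-39. -27.] q=2.18
side blue [-35. -22.] q=2.14
side blue [-32. -22.] q=2.17
side blue [ 36. -22.] q=-2.12
side blue [ 38. -28.] q=-2.21
side blue [ 41. -24.] q=-2.09
side blue [-39. -26.] q=2.16
side blue [-36. -26.] q=2.20
side blue [-33. -25.] q=2.22
top 219 ((-1.0637588500976562, -120.57084655761719), (195.6349639892578, 81.23169708251953), 88.96268463134766)
side 213 ((1.7286529541015625, -119.13833618164062), (209.2872314453125, 80.738037109375), 89.6753921508789)
bar 70 [-116.50822263   30.31800753] 233.71525842151982
(595, 781, 3)
```

View pics/c8.png

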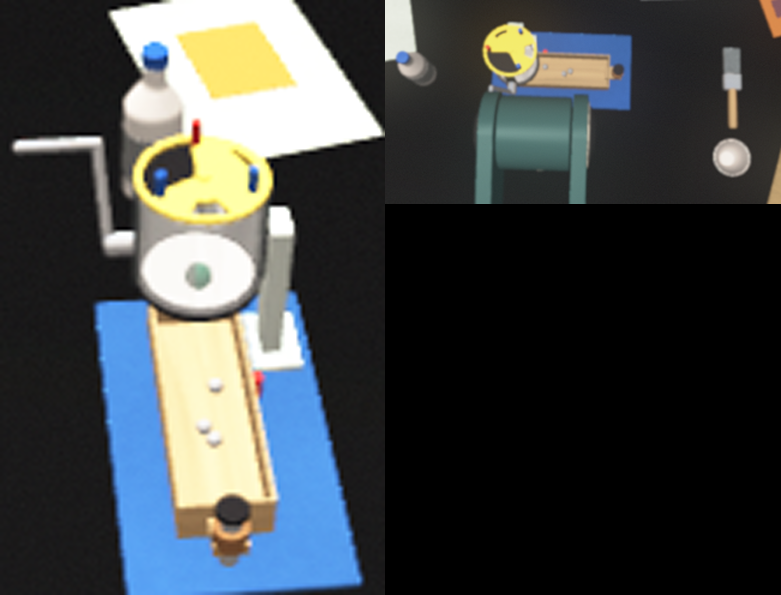

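Three steel balls lie in the tray (crop (215,384), (203,426), (214,438)), and the marble alone is in the upright canister at (199,275). The tray, cap and bystanders are in place and the gripper is clear, so I'm handing in.

```bash
python3 -c "
from rig import ctrl
print(ctrl.finish_job())"
```

```text
the job is handed in; nothing more can be done
None
```

The job is handed in at about 26 s: all three steel balls are in the tray, which is home against its stop, and the green marble is alone in the upright canister with the cap at about 0 rad; the first tip and rock released no balls, so I tipped a second time, and the glue, pot and brush were not touched.

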